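Load and hold the bonding press

ROBOT

A 6-joint arm with a two-finger parallel gripper is mounted at the origin on the work surface. World frame = base frame: x ahead of the robot, y to its left, z up, the work surface at z = 0. Lengths are in m, angles in rad, forces in N, time in s.
With the tool pointing down it reaches from about 0.375 to 0.9 m from the base axis. Payload 3.1 kg.
Tool frame: the origin (TCP) lies between the finger pads; the fingertips stand 14 mm ahead of it and the grasp point (between the pads) lies 5 mm behind it; z points along the fingers, y is the line along which they close (so a half turn about z gives the same grasp; the last joint's range is limited). The gripper opens to 87 mm and grips with 3 to 60 N. Pads are 19 mm wide; open, the fingers measure 117 mm over their backs; the gripper's body (75 mm by 190 mm) begins 51 mm behind the grasp point.
Start: joints at [-1.476, 0.527, 1.433, -0, 1.181, -0.178], TCP at [0.168, -0.602, 0.237] pointing down, gripper open.
Joint ranges: [-3.08, 3.08], [-0.75, 2.2], [0.22, 2.44], [-1.43, 4.57], [0, 2.65], [-2.85, 2.85]. Speed limits (rad/s): [2.79, 2.79, 3.14, 3.14, 3.14, 3.14].

INTERFACE

Orientations are given as [roll, pitch, yaw] about the fixed x, y, z axes, in that order (R = Rz(yaw) Ry(pitch) Rx(roll)).
In Python, from cell import env gives the robot as it stands. The module is installed in compiled form; this text tells all that it offers.
- The arm moves only by the shell command python3 -m creep 'ROWS'. ROWS is JSON, a list of rows, each a list of 3 entries, a list of its own where there are three numbers: the finger opening in mm, from 0 to 87, then the shift along the world's x, y, z in mm, then the turn, a rotation vector about the world's x, y, z in rad. A call has 1 to 8 rows; each row is the pose to reach, as a shift and turn from the pose commanded when the call began; what a row does not reach only later rows make up. A row lasts 1/12 s, in which the tool goes at most 41.7 mm and 7.16 degrees, less where a joint would pass 70% of its speed; a pose out of reach is approached as far as the arm can. A call with a gripper value outside its range is refused whole. The fingers move at their own pace and stop on an object; the grip force is fixed at half the most. Time passes only in rows, so rows that repeat a pose let the fingers close. It gives the time, the measured TCP pose, the force, the opening and the grip force at its end, in the units of the state.
- env.state(): the state, without advancing time (a new reading comes with each control period).
- env.get_image(name): name is "side" or "top" or "wrist"; returns the picture (400x640x3 uint8, red, green, blue); there is no depth.
- env.camera_params(name): a dict with "fov_y" (degrees; the focal length in pixels is half the picture's height over the tangent of half this angle, whatever the lens; pixels are square), "cx", "cy" (the principal point, pixels), "D" ([k1, k2, p1, p2, k3] as OpenCV has them; the pictures are not rectified), "T" (4x4, takes a point from camera to world coordinates). Camera axes: x right, y up, looking along -z (the intrinsics and any distortion apply to the point x, -y, -z); pixel columns grow to the right and rows downward; lengths in m; the calibration is good to about 2 mm. A picture is of the moment at which its call begins: read the wrist's pose just before it. camera_params takes no time and is no camera call; for the wrist camera it gives the pose at the moment of the call.
- env.job_done(): hands the job in; it is judged then, once.
Trained networks look in the newest picture that a camera, given by its name, has taken for a name from the list of things; names that differ only in an ending like _2 or _b are one class to them, and where a whole thing is asked for, a point or a joint stands for the part that bears it (a point fixed in the world has none). Each returns a list of dicts, best first, with "score" (0 to 1); they miss things now and then, are a little off and sometimes report something else, mostly with a low value. They report only what shows in the picture. A call takes as long as a camera call. They do not tell look-alikes from the thing itself.
- env.masks_of(label, camera): "region" (400x640 bool, what is visible of it) and "rect" ([left, top, width, height] in pixels, round what is visible of it).
The state is a dict: "clock": time; "qpos": joint angles; "qd": joint speeds; "joint_torque": joint torques, N m; "ee_pos": TCP position; "tcp_rot": TCP orientation; "ft_force": force on the tool from outside, world axes, zero at the start; "wrist_torque": the same for the moment, N m; "width": finger opening in m; "gripper_force": force on a finger pad.
Only numpy, scipy, OpenCV 4.12 (cv2) and the standard library are available. Lean on these libraries where they do the work, as an engineer would, in place of code of your own. Each camera call takes 0.05 s, during which the arm holds its last target. There are 200 camera calls.

TASK

The glued brooches are to be clamped in the slide-table press. Two of the four pockets in the slide table are empty: set the two spare brooches from the felt pad into them, domes up and right down in the pockets, and let go; then slide the table fully home under the raised pad, take hold of the lever's red knob and bring the lever down until the sprung orange pad, resting on all four brooches, has been pushed back by about 4 mm of its 8 mm give. Never drive the pad to the end of its give, leave the spool, jar and pliers alone, and finish while holding the lever there by its knob, because the glue is setting and the lever springs up when let go.

Things in the scene. Friction and masses are not known exactly. Their poses are not given: they have to be found in the camera images.
- press: green lever press, fixed. Origin: on the bench under the nest's centre when the table is drawn out; x away from the operator towards the ram, y left, z up. In this frame, mm: bed 160 wide, x -75 to 310, top z 30; head 90 wide, x 125 to 240, z 150 to 240; column behind it to x 295; ram axis x 170, ram top z 280; raised lever on the right (-y) side
- slide_table (a joint): travel of the slide table along the press's x: 0 = drawn out (start), 0.17 m = fully home at its stop, pockets under the pad. Takes 2 N, stays where left. It carries an aluminium nest, 116 x 116 mm, top 64 mm above the bench, with four round pockets at 56 mm pitch
- post_grip (a point): middle of the black grip of the upright pull post of the slide table: a round grip 18 mm across and 30 mm high, z from 62 to 92 mm above the bench (this point at 76), 100 mm in front of the nest's centre on the press's centre line; moves with the table
- pocket0 (a point): centre of the floor of a pocket in the slide table's nest (far left, seen from the front of the press), 60 mm above the bench; the pocket is round, 34 mm across, 4 mm deep, black-floored, with a 1.5 mm chamfer; moves with the table. Which two pockets start empty varies
- pocket1 (a point): centre of the floor of a pocket in the slide table's nest (far right, seen from the front of the press), 60 mm above the bench; the pocket is round, 34 mm across, 4 mm deep, black-floored, with a 1.5 mm chamfer; moves with the table. Which two pockets start empty varies
- pocket2 (a point): centre of the floor of a pocket in the slide table's nest (near left, seen from the front of the press), 60 mm above the bench; the pocket is round, 34 mm across, 4 mm deep, black-floored, with a 1.5 mm chamfer; moves with the table. Which two pockets start empty varies
- pocket3 (a point): centre of the floor of a pocket in the slide table's nest (near right, seen from the front of the press), 60 mm above the bench; the pocket is round, 34 mm across, 4 mm deep, black-floored, with a 1.5 mm chamfer; moves with the table. Which two pockets start empty varies
- brooch_a: a round brooch, 30 mm across and 19 mm high: a silver-coloured cup with upright wall (12 mm high) holding a dark blue domed stone with a flat 14 mm top; about 35 g. Origin: centre of its underside; z up out of the dome. Starts in one of the pockets
- brooch_b: a round brooch, 30 mm across and 19 mm high: a silver-coloured cup with upright wall (12 mm high) holding a dark blue domed stone with a flat 14 mm top; about 35 g. Origin: centre of its underside; z up out of the dome. Starts in another pocket
- brooch_c: a round brooch, 30 mm across and 19 mm high: a silver-coloured cup with upright wall (12 mm high) holding a dark blue domed stone with a flat 14 mm top; about 35 g. Origin: centre of its underside; z up out of the dome. A spare, starts on the felt pad
- brooch_d: a round brooch, 30 mm across and 19 mm high: a silver-coloured cup with upright wall (12 mm high) holding a dark blue domed stone with a flat 14 mm top; about 35 g. Origin: centre of its underside; z up out of the dome. A spare, starts on the felt pad
- felt_pad: blue felt pad fixed on the bench to the left of the press, 100 x 150 mm, 4 mm thick; origin: centre of its underside; the two spares stand on it, apart from each other along its y
- lever (a joint): lever angle: 0 = raised by its spring (start), grows as the knob comes forward and down, 1.25 rad at most. The ram goes down 25 mm per rad: over loaded pockets the pad touches at about 0.80 rad, is pushed back 4 mm at about 0.96 rad, and its give ends at about 1.12 rad. The knob needs 4 to 6 N, about 12 N when squeezing
- lever_knob: red ball knob, 32 mm across, revolving on the lever's shank; origin: its centre. In the press's frame (mm) it stands at y -80, x = 170 - 165 cos(1.134 - a), z = 175 + 165 sin(1.134 - a), with a the lever angle. Fingers closed along the press's y can stay upright while the ball turns between them
- pad (a joint): how far the sprung pad is pushed back up towards the ram: 0 = hanging free (as it starts), 0.008 m = end of its give. About 7 N at first touch, then 3.5 N per mm, shared by the brooches
- pad_face: orange rubber pad face, 104 x 104 mm, 6 mm thick, under the sprung steel plate; origin: centre of its lower face, 99 mm above the bench when raised (20 mm over the brooches' tops)
- spool: wooden spool with copper wire, 38 mm across, 64 mm high, standing; bystander. Origin: centre of its underside
- jar: whitish jar with a white cap, 54 mm across, 55 mm high; bystander. Origin: centre of its underside
- pliers: pliers with red grips lying flat, about 120 x 70 x 16 mm; bystander. Origin: under the rivet; x towards the jaws
There are look-alikes about, which are no part of the job. What is shaped like the brooch_d but white is not meant.

How it is judged:
On the way, in this order (a step that is already met when the one before it is completed fails the run):
1. both spare brooches stand seated in pockets, all four pockets filled, and are let go ((distance between brooch_a and pocket0 below 0.003 m or distance between brooch_a and pocket1 below 0.003 m or distance between brooch_a and pocket2 below 0.003 m or distance between brooch_a and pocket3 below 0.003 m) and (distance between brooch_b and pocket0 below 0.003 m or distance between brooch_b and pocket1 below 0.003 m or distance between brooch_b and pocket2 below 0.003 m or distance between brooch_b and pocket3 below 0.003 m) and (distance between brooch_c and pocket0 below 0.003 m or distance between brooch_c and pocket1 below 0.003 m or distance between brooch_c and pocket2 below 0.003 m or distance between brooch_c and pocket3 below 0.003 m) and (distance between brooch_d and pocket0 below 0.003 m or distance between brooch_d and pocket1 below 0.003 m or distance between brooch_d and pocket2 below 0.003 m or distance between brooch_d and pocket3 below 0.003 m) and angle between each of brooch_a, brooch_b, brooch_c, brooch_d's own z axis and vertical below 0.12 rad and contact force between the fingers and brooch_a below 0.05 N and contact force between the fingers and brooch_b below 0.05 N and contact force between the fingers and brooch_c below 0.05 N and contact force between the fingers and brooch_d below 0.05 N), for 0.2 s.
2. the slide table is fully home with all four brooches seated (value of joint slide_table above 0.165 m and (distance between brooch_a and pocket0 below 0.003 m or distance between brooch_a and pocket1 below 0.003 m or distance between brooch_a and pocket2 below 0.003 m or distance between brooch_a and pocket3 below 0.003 m) and (distance between brooch_b and pocket0 below 0.003 m or distance between brooch_b and pocket1 below 0.003 m or distance between brooch_b and pocket2 below 0.003 m or distance between brooch_b and pocket3 below 0.003 m) and (distance between brooch_c and pocket0 below 0.003 m or distance between brooch_c and pocket1 below 0.003 m or distance between brooch_c and pocket2 below 0.003 m or distance between brooch_c and pocket3 below 0.003 m) and (distance between brooch_d and pocket0 below 0.003 m or distance between brooch_d and pocket1 below 0.003 m or distance between brooch_d and pocket2 below 0.003 m or distance between brooch_d and pocket3 below 0.003 m)), for 0.2 s.
3. the lever holds the pad pushed back 2.5 to 5.5 mm on all four brooches (value of joint pad between 0.0025 and 0.0055 m and contact force between each of brooch_a, brooch_b, brooch_c, brooch_d and pad_face above 1 N and contact force between the fingers and lever_knob above 1 N), for 0.3 s.
At the end, for the whole second after the job is handed in: All four brooches upright (0.12 rad) in pockets (within 3 mm of the floor's centre), not touched by the fingers; table home (over 165 mm); fingers on the knob with over 1 N, lever still (0.05 rad/s), pad pushed back 2.5 to 5.5 mm and bearing on each brooch with over 1 N (all of step 2 and all of step 3 and angle between each of brooch_a, brooch_b, brooch_c, brooch_d's own z axis and vertical below 0.12 rad and contact force between the fingers and brooch_a below 0.05 N and contact force between the fingers and brooch_b below 0.05 N and contact force between the fingers and brooch_c below 0.05 N and contact force between the fingers and brooch_d below 0.05 N and velocity of joint lever between -0.05 and 0.05 rad/s); the arm keeps its last pose, push and grip.
It fails at once if the pad is driven to the end of its give (over 7.3 mm) (value of joint pad above 0.0073 m).
It fails at once if the spool is moved by more than 20 mm or knocked over (distance of spool from where it was at the start of the episode above 0.02 m or angle between spool's own z axis and vertical above 0.5 rad).
It fails at once if the jar is moved by more than 20 mm or knocked over (distance of jar from where it was at the start of the episode above 0.02 m or angle between jar's own z axis and vertical above 0.5 rad).
It fails at once if the pliers is moved by more than 20 mm or knocked over (distance of pliers from where it was at the start of the episode above 0.02 m or angle between pliers's own z axis and vertical above 0.5 rad).
It also fails if it takes over 72 s, if anything falls off the work surface, if the arm or the gripper's body presses on something with over 40 N, if the wrist force passes 120 N, or if a joint passes its speed limit or range.

## Working session

There is one attempt and no reset: what is moved stays moved. The work goes in short steps, Python scripts to look and compute and a shell command to move; the robot and the scene stay as the last step left them, time stands still between calls to the robot, and variables do not carry over. Pictures are saved under pics/ and viewed, at most 13 in all, crops included, and the job is handed in when it is done.

```bash
mkdir -p pics
cat > h.py <<'E'
import numpy as np, cv2
from cell import env
def cam(n):
    p=env.camera_params(n); f=200/np.tan(np.radians(p["fov_y"])/2)
    K=np.array([[f,0,p["cx"]],[0,f,p["cy"]],[0,0,1.]]); return K,np.array(p["D"],float),np.array(p["T"],float)
def ray(n,uv,c=None):
    K,D,T=c or cam(n); q=cv2.undistortPoints(np.array(uv,float).reshape(-1,1,2),K,D).reshape(-1,2)
    d=np.c_[q[:,0],-q[:,1],-np.ones(len(q))]@T[:3,:3].T; return T[:3,3],d
def onz(n,uv,z,c=None):
    o,d=ray(n,uv,c); return o+d*((z-o[2])/d[:,2])[:,None]
def proj(n,P,c=None):
    K,D,T=c or cam(n); q=(np.array(P,float).reshape(-1,3)-T[:3,3])@T[:3,:3]
    q=q*[1,-1,-1]; return cv2.projectPoints(q.reshape(-1,1,3),np.zeros(3),np.zeros(3),K,D)[0].reshape(-1,2)
def snap(n,fn=None):
    im=env.get_image(n)
    if fn: cv2.imwrite("pics/"+fn,im[:,:,::-1])
    return im
E
python3 - <<'E'
from h import *
s=env.state(); print({k:np.round(v,3) for k,v in s.items()})
for n in("top","side","wrist"):
    im=snap(n,n+"0.png"); K,D,T=cam(n); print(n,K[0,0],D,np.round(T,3).tolist())
    if n=="wrist": continue
    for l in("brooch_c","felt_pad","press","slide_table","lever_knob","post_grip","spool","jar","pliers"):
        for m in env.masks_of(l,n)[:6]:
            v,u=np.nonzero(m["region"]); print(n,l,round(m["score"],2),m["rect"],len(u),u.mean().round(1),v.mean().round(1))
E
```

```text
{'clock': np.float64(0.0), 'qpos': array([-1.476,  0.528,  1.434, -0.   ,  1.181, -0.179]), 'qd': array([-0.001, -0.   , -0.001,  0.001,  0.001, -0.002]), 'joint_torque': array([ 1.0000e-03, -4.4003e+01, -1.7659e+01,  6.3000e-02,  5.8000e-02,
       -0.0000e+00]), 'ee_pos': array([ 0.168, -0.601,  0.236]), 'tcp_rot': array([-3.139, -0.   ,  0.273]), 'ft_force': array([ 0.075,  0.586, -0.517]), 'wrist_torque': array([-0.032, -0.011,  0.025]), 'gripper_force': np.float64(0.0), 'width': np.float64(0.087)}
top 457.7005856125735 [-0.04816678  0.          0.          0.          0.        ] [[-0.001, 0.995, -0.096, 0.456], [-1.0, 0.0, 0.02, 0.03], [0.019, 0.096, 0.995, 1.37], [0.0, 0.0, 0.0, 1.0]]
top brooch_c 0.59 [204.2, 202.1, 7.0, 10.2] 83 205.6 206.3
top brooch_c 0.58 [193.3, 237.9, 10.6, 11.3] 86 198.0 240.3
top brooch_c 0.57 [217.2, 247.4, 8.6, 9.3] 100 222.0 253.4
top brooch_c 0.57 [177.0, 203.4, 11.4, 12.2] 84 181.1 209.4
top brooch_c 0.51 [340.2, 206.8, 9.5, 10.7] 77 344.2 208.8
top brooch_c 0.45 [343.2, 226.5, 8.0, 8.1] 67 344.9 228.9
top felt_pad 0.87 [179.7, 226.1, 57.8, 45.4]
[... 1057 characters left out ...]
.5
side brooch_c 0.51 [310.4, 227.1, 64.1, 39.5] 1600 342.7 248.6
side brooch_c 0.5 [231.7, 330.7, 12.2, 21.1] 133 238.3 340.8
side felt_pad 0.92 [216.5, 313.7, 76.5, 56.7] 1996 254.6 342.1
side press 0.64 [254.2, 134.6, 118.8, 145.9] 7444 306.7 215.3
side slide_table 0.65 [314.7, 231.2, 59.4, 34.2] 1400 342.7 249.1
side post_grip 0.56 [311.7, 227.2, 67.0, 39.4] 1552 342.5 249.0
side spool 0.75 [373.0, 191.0, 11.9, 16.3] 141 376.4 198.3
side spool 0.38 [170.5, 281.3, 44.9, 21.7] 370 194.0 293.2
wrist 354.25323743405374 [-0.07634749  0.          0.          0.          0.        ] [[0.269, 0.924, 0.272, 0.243], [-0.963, 0.258, 0.076, -0.582], [0.0, -0.282, 0.959, 0.385], [0.0, 0.0, 0.0, 1.0]]
```

View pics/top0.png

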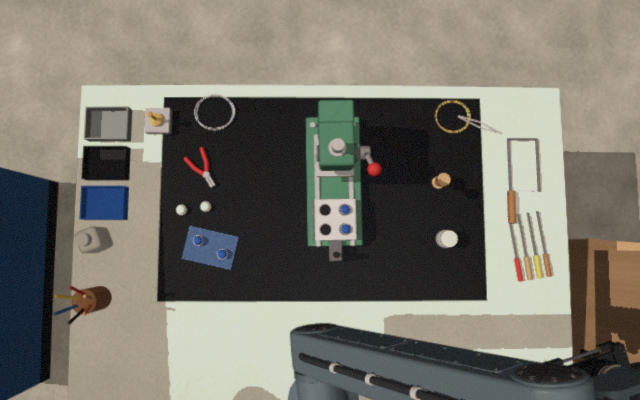

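View pics/side0.png

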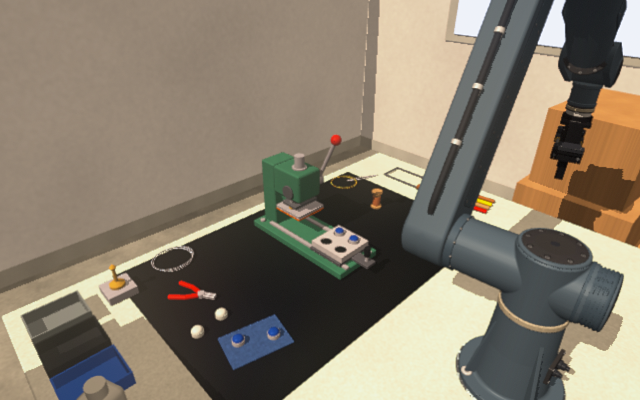

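The top view shows the nest at (335,219). Its left pockets are empty, at (325,210) and (325,229). Candidates for the spares are blue domes on the felt at (198,240) and (222,254), and white look-alikes at (181,210) and (205,207). The blue ones on felt fit the description. I'll confirm them in a crop and measure.

Run:
```python
from h import *
im={n:cv2.imread(f"pics/{n}0.png") for n in("top","side")}
def blobs(n,lo,hi,box,amin=8):
    h=cv2.cvtColor(im[n],cv2.COLOR_BGR2HSV); m=cv2.inRange(h,lo,hi); z=np.zeros_like(m); x0,y0,x1,y1=box; z[y0:y1,x0:x1]=m[y0:y1,x0:x1]
    k,_,st,c=cv2.connectedComponentsWithStats(z); return [(c[i].round(1),st[i,4]) for i in range(1,k) if st[i,4]>=amin]
for n,b in(("top",(170,190,370,280)),("side",(180,200,400,380))):
    print(n,blobs(n,(105,170,90),(130,255,255),b))
    for p in ([(198,240),(215,240)] if n=="top" else [(237,339),(255,340)]): print(cv2.cvtColor(im[n],cv2.COLOR_BGR2HSV)[p[1],p[0]])
for l in("brooch_c",):
    r=onz("top",[(198,240.3),(222,253.4)],.02); print("spares",r)
    r=onz("top",[(344.2,208.8),(344.9,228.9)],.076); print("nest br",r)
print("pockets",onz("top",[(325,210),(325.5,229)],.062)); print("knob t",onz("top",[(374,169)],.325)); 
print("knob side proj ray", ray("side",[(336,140)]))
a=cv2.resize(im["top"][195:275,170:370],None,fx=4,fy=4,interpolation=cv2.INTER_CUBIC); cv2.imwrite("pics/crop.png",a)
```

```text
top [(array([345.2, 208.6]), np.int32(19)), (array([345.8, 228.2]), np.int32(22)), (array([198.2, 240.5]), np.int32(18)), (array([222.4, 253.2]), np.int32(19))]
[110 171 151]
[108 101 131]
side [(array([338.9, 229.9]), np.int32(18)), (array([353.3, 237.5]), np.int32(23)), (array([273. , 330.7]), np.int32(60)), (array([237.3, 337.6]), np.int32(65))]
[110 195 162]
[109 117 129]
spares [[0.46982557 0.3642129  0.02      ]
 [0.43164623 0.29304381 0.02      ]]
nest br [[ 0.55825707 -0.06174215  0.076     ]
 [ 0.50125354 -0.06337254  0.076     ]]
pockets [[ 0.55590896 -0.00760592  0.062     ]
 [ 0.50150806 -0.0089101   0.062     ]]
knob t [[ 0.63110055 -0.11387651  0.325     ]]
knob side proj ray (array([-0.1370776 ,  0.71030079,  0.77076909]), array([[ 0.63953955, -0.68781763, -0.37368299]]))
```

View pics/crop.png

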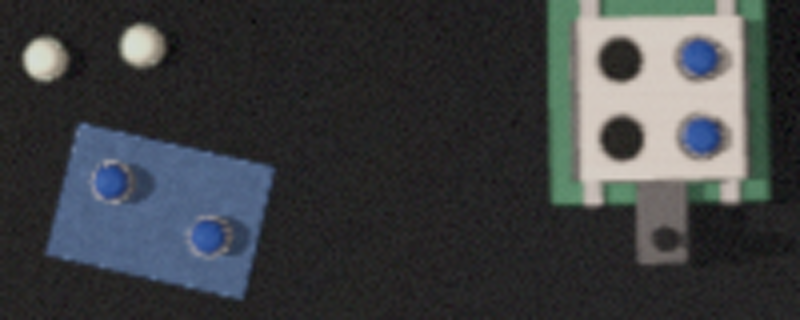

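The crop confirms it: the two blue-domed silver-cupped spares are on the felt at top-view (198,240) and (222,253). The white ones behind it are look-alikes. Pockets 0 and 2 (left) are empty. Now I'll swing over to the felt, with the camera turned towards the robot.

```bash
python3 -m creep '[[87,[282,352,20],[0,0,0.9]],[87,[282,352,20],[0,0,0.9]],[87,[282,352,20],[0,0,0.9]],[87,[282,352,20],[0,0,0.9]],[87,[282,352,20],[0,0,0.9]],[87,[282,352,20],[0,0,0.9]],[87,[282,352,20],[0,0,0.9]],[87,[282,352,20],[0,0,0.9]]]'
python3 -m creep '[[87,[170,220,20],[0,0,0.9]],[87,[170,220,20],[0,0,0.9]],[87,[170,220,20],[0,0,0.9]],[87,[90,500,20],[0,0,0.9]],[87,[90,500,20],[0,0,0.9]],[87,[90,500,20],[0,0,0.9]],[87,[90,500,20],[0,0,0.9]],[87,[90,500,20],[0,0,0.9]]]'
```

```text
clock: 1.72
ee_pos: [0.3775, -0.3403, 0.2517]
tcp_rot: [3.141, 0.0, 1.177]
ft_force: [1.4, -0.5, 0.5]
width: 0.0871
gripper_force: 0.0
clock: 2.38
ee_pos: [0.4598, -0.0333, 0.2663]
tcp_rot: [3.141, 0.0, 2.077]
ft_force: [0.4, 0.6, 0.0]
width: 0.0868
gripper_force: 0.0
```

```bash
python3 -m creep '[[87,[-15,355,-20],[0,0,1.06]],[87,[-15,355,-20],[0,0,1.06]],[87,[-15,355,-20],[0,0,1.06]],[87,[-15,355,-20],[0,0,1.06]],[87,[-15,355,-20],[0,0,1.06]],[87,[-15,355,-20],[0,0,1.06]],[87,[-15,355,-20],[0,0,1.06]],[87,[-15,355,-20],[0,0,1.06]]]'
python3 -m creep '[[87,[0,30,0],[0,0,0.07]],[87,[0,30,0],[0,0,0.07]],[87,[0,30,0],[0,0,0.07]]]'
cat >> h.py <<'E'
def blue(n,fn,z,lo=(105,170,60),hi=(130,255,255),amin=60):
    c=cam(n); im=snap(n,fn); s=env.state(); h=cv2.cvtColor(im,cv2.COLOR_RGB2HSV); m=cv2.inRange(h,lo,hi)
    k,_,st,ce=cv2.connectedComponentsWithStats(m); print("ee",s["ee_pos"].round(4),s["tcp_rot"].round(3))
    for i in range(1,k):
        if st[i,4]>amin: print(ce[i].round(1),st[i].tolist(),onz(n,ce[i],z,c).round(4))
E
python3 - <<'E'
from h import *
blue("wrist","w1.png",.02)
E
```

```text
clock: 3.05
ee_pos: [0.4455, 0.2995, 0.2474]
tcp_rot: [3.141, 0.001, 3.079]
ft_force: [0.4, 0.4, -0.4]
width: 0.0871
gripper_force: 0.0
clock: 3.3
ee_pos: [0.4456, 0.3288, 0.2471]
tcp_rot: [-3.141, 0.0, -3.138]
ft_force: [-0.7, -0.4, 0.5]
width: 0.0869
gripper_force: 0.0
ee [0.4455 0.3275 0.247 ] [-3.141 -0.    -3.139]
[289.5 155.4] [279, 145, 23, 22, 403] [[0.429  0.2961 0.02  ]]
[355.5 191.6] [345, 181, 22, 22, 369] [[0.4686 0.3677 0.02  ]]
[578.  242.9] [528, 237, 112, 22, 836] [[0.5308 0.6389 0.02  ]]
```

View pics/w1.png

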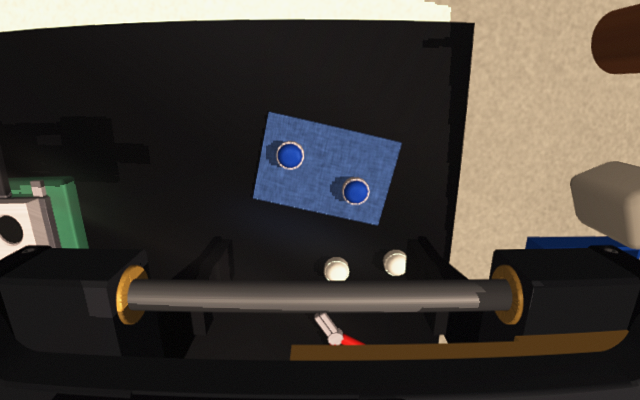

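The wrist view shows the spares at (290,155) and (356,192), with the white ones at (337,269) and (395,262). I'll go lower over the near-right spare and measure again.

```bash
python3 -m creep '[[87,[-15,-32,-120],[0,0,0]],[87,[-15,-32,-120],[0,0,0]],[87,[-15,-32,-120],[0,0,0]],[87,[-15,-32,-120],[0,0,0]],[87,[-15,-32,-120],[0,0,0]]]'
python3 - <<'E'
from h import *
blue("wrist","w2.png",.02)
E
```

```text
clock: 3.77
ee_pos: [0.4298, 0.2933, 0.1262]
tcp_rot: [-3.139, -0.005, 3.139]
ft_force: [0.6, 0.9, 0.4]
width: 0.0869
gripper_force: 0.0
ee [0.4321 0.2947 0.1281] [3.141e+00 1.000e-03 3.140e+00]
[323.8 202.2] [308, 187, 33, 32, 822] [[0.4283 0.2958 0.02  ]]
[405.2 248.2] [400, 236, 19, 27, 148] [[0.466  0.3595 0.02  ]]
```

View pics/w2.png

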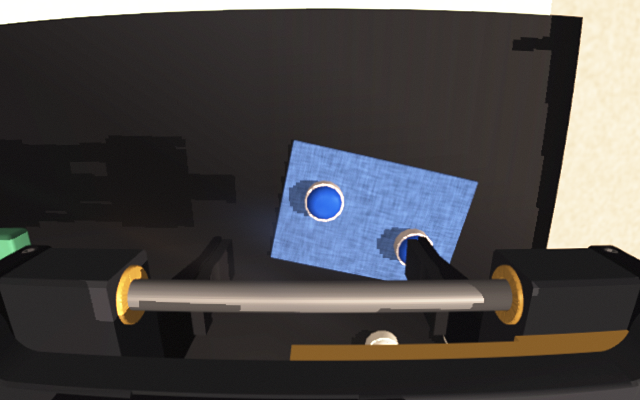

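```bash
python3 -m creep '[[87,[-3,1,-60],[0,0,0]],[87,[-3,1,-60],[0,0,0]],[87,[-3,1,-90],[0,0,0]],[87,[-3,1,-102],[0,0,0]],[87,[-3,1,-102],[0,0,0]],[87,[-3,1,-102],[0,0,0]]]'
```

```text
clock: 4.32
ee_pos: [0.4304, 0.2973, 0.0271]
tcp_rot: [3.14, 0.004, -3.141]
ft_force: [0.9, 0.9, 1.2]
width: 0.0866
gripper_force: 0.0
```

```bash
python3 -m creep '[[87,[-1,0,-3],[0,0,0]],[87,[-1,0,-3],[0,0,0]],[87,[-1,0,-3],[0,0,0]],[25,[-1,0,-3],[0,0,0]],[25,[-1,0,-3],[0,0,0]],[25,[-1,0,-3],[0,0,0]],[25,[-1,0,-3],[0,0,0]],[25,[-1,0,-3],[0,0,0]]]'
python3 -m creep '[[25,[0,0,0],[0,0,0]],[25,[0,0,0],[0,0,0]],[25,[0,0,0],[0,0,0]],[25,[0,0,0],[0,0,0]],[25,[0,0,0],[0,0,0]],[25,[0,0,0],[0,0,0]]]'
```

```text
clock: 4.98
ee_pos: [0.427, 0.2963, 0.0223]
tcp_rot: [3.142, -0.0, -3.14]
ft_force: [0.2, 0.6, -0.6]
width: 0.0617
gripper_force: 0.0
clock: 5.48
ee_pos: [0.4269, 0.2963, 0.0222]
tcp_rot: [-3.142, -0.0, -3.14]
ft_force: [0.5, -1.0, 0.1]
width: 0.0281
gripper_force: 30.0
```

```bash
python3 -m creep '[[25,[0,0,15],[0,0,0]],[25,[0,0,40],[0,0,0]],[25,[0,0,80],[0,0,0]],[25,[0,0,105],[0,0,0]],[25,[0,0,105],[0,0,0]],[25,[0,0,105],[0,0,0]]]'
python3 - <<'E'
from h import *
blue("wrist","w3.png",.12)
a=cv2.imread("pics/w3.png"); cv2.imwrite("pics/w3.png",cv2.resize(a[160:400,170:470],None,fx=2.5,fy=2.5))
E
```

```text
clock: 5.98
ee_pos: [0.4278, 0.2967, 0.1287]
tcp_rot: [3.14, 0.004, -3.14]
ft_force: [-0.3, -1.2, -0.6]
width: 0.0281
gripper_force: 30.0
ee [0.4268 0.2963 0.1275] [ 3.141  0.    -3.14 ]
[409.3 243.8] [394, 236, 31, 15, 326] [[0.4184 0.3394 0.12  ]]
[319.  264.2] [293, 245, 54, 35, 1556] [[0.4292 0.2959 0.12  ]]
```

View pics/w3.png

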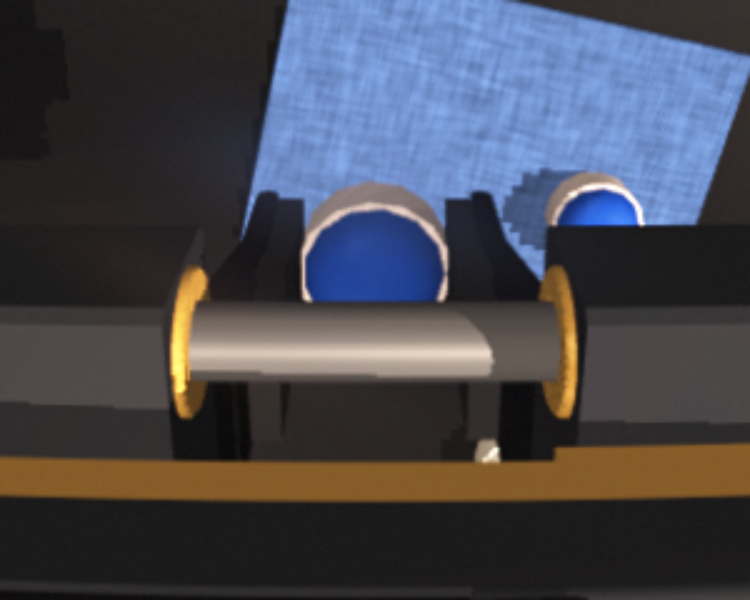

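Held level and centred. I'll carry it above the far-left pocket.

```bash
python3 -m creep '[[25,[126,-301,40],[0,0,0]],[25,[126,-301,40],[0,0,0]],[25,[126,-301,40],[0,0,0]],[25,[126,-301,40],[0,0,0]],[25,[126,-301,40],[0,0,0]],[25,[126,-301,40],[0,0,0]],[25,[126,-301,40],[0,0,0]],[25,[126,-301,40],[0,0,0]]]'
python3 -m creep '[[25,[0,0,0],[0,0,0]],[25,[0,0,0],[0,0,0]],[25,[0,0,0],[0,0,0]],[25,[0,0,0],[0,0,0]]]'
python3 - <<'E'
from h import *
blue("wrist","w4.png",.076)
im=cv2.imread("pics/w4.png"); c=cam("wrist"); s=env.state()
g=cv2.cvtColor(im,cv2.COLOR_BGR2GRAY)
print("rim front of held:",onz("wrist",[(319,242)],s["ee_pos"][2]-.0063,c)+[.015,0,0])
for t in(40,60):
    k,l,st,ce=cv2.connectedComponentsWithStats((g<t).astype(np.uint8))
    for i in range(1,k):
        if 200<st[i,4]<6000: print(t,st[i].tolist(),ce[i].round(1),onz("wrist",ce[i],.062,c).round(4))
E
```

```text
clock: 6.7
ee_pos: [0.5525, -0.0071, 0.1654]
tcp_rot: [3.141, -0.004, -3.141]
ft_force: [0.8, 0.4, -0.1]
width: 0.0284
gripper_force: 30.0
clock: 7.03
ee_pos: [0.551, -0.0032, 0.1658]
tcp_rot: [3.14, -0.004, -3.139]
ft_force: [0.1, -0.5, -0.9]
width: 0.028
gripper_force: 30.0
ee [ 0.5513 -0.003   0.1661] [ 3.141e+00 -3.000e-03 -3.139e+00]
[233.  139.3] [215, 121, 37, 38, 1094] [[ 0.5009 -0.0618  0.076 ]]
[317.4 273.3] [293, 266, 52, 14, 616] [[ 0.6001 -0.0051  0.076 ]]
rim front of held: [[ 0.55488055 -0.00385159  0.15984029]]
40 [597, 1, 41, 113, 529] [617.5  56.5] [[0.4404 0.2091 0.062 ]]
40 [294, 114, 44, 45, 1527] [315.3 135.9] [[ 0.5005 -0.0066  0.062 ]]
40 [299, 192, 39, 24, 422] [321.5 200.8] [[ 0.5483 -0.002   0.062 ]]
40 [258, 255, 34, 27, 650] [275.8 268.2] [[ 0.6038 -0.0379  0.062 ]]
60 [293, 114, 45, 45, 1588] [315.2 136. ] [[ 0.5006 -0.0067  0.062 ]]
60 [214, 121, 33, 38, 223] [224.  137.4] [[ 0.5015 -0.0715  0.062 ]]
60 [297, 192, 41, 37, 1036] [318.8 207.9] [[ 0.5538 -0.004   0.062 ]]
```

View pics/w4.png

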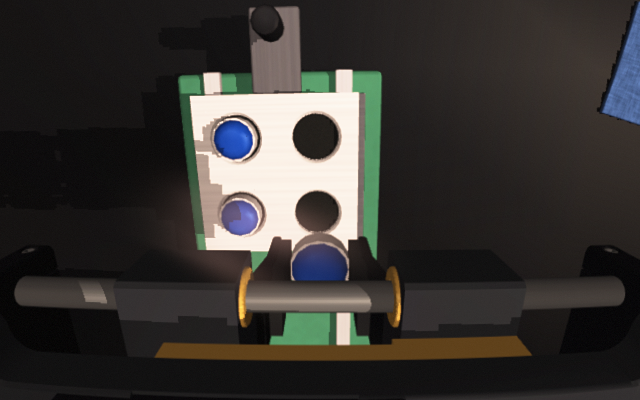

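```bash
cat >> h.py <<'E'
from scipy.optimize import minimize
def samp(g,n,c,cen,z,r,az):
    P=np.c_[cen[0]+r*np.cos(az),cen[1]+r*np.sin(az),np.full(len(az),z)]; q=proj(n,P,c)
    return cv2.remap(g,q[:,0].astype(np.float32)[None],q[:,1].astype(np.float32)[None],cv2.INTER_LINEAR)[0]
def grid(f,x0,w=.006,st=.0004):
    r=np.arange(-w,w+1e-9,st); b=max((f((x0[0]+a,x0[1]+d)),x0[0]+a,x0[1]+d) for a in r for d in r); return np.round(b,4)
E
python3 - <<'E'
from h import *
im=cv2.imread("pics/w4.png"); c=cam("wrist"); s=env.state(); e=s["ee_pos"]
g=cv2.GaussianBlur(cv2.cvtColor(im,cv2.COLOR_BGR2GRAY),(0,0),.7).astype(np.float32)
full=np.linspace(0,2*np.pi,48,endpoint=False); front=np.linspace(np.pi-1.,np.pi+1.,40); m3=np.abs(np.sin(full))>-1
pk=lambda az:(lambda x:np.minimum(samp(g,"wrist",c,x,.064,.0200,az),150).mean()-samp(g,"wrist",c,x,.0625,.0158,az).mean())
p2=grid(pk(full),(.5005,-.0067)); p0=grid(pk(np.linspace(.75*np.pi-.3,1.25*np.pi+.3,30)),(.556,-.005)); p0f=grid(pk(full),(.556,-.005)); print("p2",p2,"p0",p0,p0f)
for r in(.0142,.0148): print("held",r,grid(lambda x:samp(g,"wrist",c,x,e[2]-.0063,r,front).mean()-.5*samp(g,"wrist",c,x,e[2]-.0063,r-.0022,front).mean()-.5*samp(g,"wrist",c,x,e[2]-.0063,r+.0018,front).mean(),(e[0]+.003,e[1])))
print(e.round(4))
# brooches in the nest: rim fit
for x0 in((.501,-.062),(.556,-.061)): print("br",grid(lambda x:samp(g,"wrist",c,x,.072,.0146,full).mean()-samp(g,"wrist",c,x,.072,.0120,full).mean(),x0))
E
```

```text
p2 [ 7.40409e+01  5.00900e-01 -6.30000e-03] p0 [ 1.150034e+02  5.588000e-01 -5.400000e-03] [ 5.91718e+01  5.56800e-01 -5.40000e-03]
held 0.0142 [ 6.52515e+01  5.53900e-01 -3.80000e-03]
held 0.0148 [ 6.80816e+01  5.49100e-01 -3.40000e-03]
[ 0.5513 -0.003   0.1661]
br [ 1.342564e+02  5.022000e-01 -6.280000e-02]
br [ 9.66629e+01  5.58400e-01 -6.22000e-02]
```

```bash
python3 -m creep '[[25,[3,-2,0],[0,0,0.014]],[25,[3,-2,-40],[0,0,0.014]],[25,[3,-2,-70],[0,0,0.014]],[25,[3,-2,-80],[0,0,0.014]],[25,[3,-2,-80],[0,0,0.014]],[25,[3,-2,-83],[0,0,0.014]],[25,[3,-2,-85],[0,0,0.014]],[25,[3,-2,-85],[0,0,0.014]]]'
python3 -m creep '[[25,[0,0,-1],[0,0,0]],[25,[0,0,-1],[0,0,0]],[25,[0,0,-2],[0,0,0]],[25,[0,0,-2],[0,0,0]]]'
```

```text
clock: 7.75
ee_pos: [0.5569, -0.0067, 0.0834]
tcp_rot: [-3.141, 0.002, -3.126]
ft_force: [-0.5, -0.2, -0.9]
width: 0.0282
gripper_force: 30.0
clock: 8.08
ee_pos: [0.5563, -0.0067, 0.0811]
tcp_rot: [-3.141, 0.001, -3.127]
ft_force: [-2.0, -0.5, 3.6]
width: 0.0276
gripper_force: 30.0
```

```bash
python3 -m creep '[[25,[-1,0,0],[0,0,0]],[25,[-2,0,0],[0,0,0]],[25,[-2,0,-1],[0,0,0]],[25,[-2,0,-1],[0,0,0]],[25,[-2,0,-1],[0,0,0]]]'
```

```text
clock: 8.5
ee_pos: [0.5535, -0.0067, 0.0788]
tcp_rot: [3.141, -0.001, -3.126]
ft_force: [-0.4, 0.2, -0.4]
width: 0.0281
gripper_force: 30.0
```

```bash
python3 -m creep '[[42,[0,0,0],[0,0,0]],[42,[0,0,0],[0,0,0]],[42,[0,0,0],[0,0,0]],[42,[0,0,0],[0,0,0]],[42,[0,0,40],[0,0,0]],[42,[0,0,80],[0,0,0]],[42,[0,0,80],[0,0,0]],[42,[0,0,80],[0,0,0]]]'
python3 -m creep '[[42,[0,0,0],[0,0,0]],[42,[0,0,0],[0,0,0]],[42,[0,0,0],[0,0,0]]]'
python3 - <<'E'
from h import *
blue("wrist","w5.png",.076)
im=cv2.imread("pics/w5.png"); c=cam("wrist")
g=cv2.GaussianBlur(cv2.cvtColor(im,cv2.COLOR_BGR2GRAY),(0,0),.7).astype(np.float32)
full=np.linspace(0,2*np.pi,48,endpoint=False)
for x0 in((.501,-.062),(.556,-.061),(.556,-.005)): print("br",grid(lambda x:samp(g,"wrist",c,x,.072,.0146,full).mean()-samp(g,"wrist",c,x,.072,.0120,full).mean(),x0))
print("p2",grid(lambda x:np.minimum(samp(g,"wrist",c,x,.064,.0200,full),150).mean()-samp(g,"wrist",c,x,.0625,.0158,full).mean(),(.5005,-.0067)))
E
```

```text
clock: 9.17
ee_pos: [0.5558, -0.007, 0.1617]
tcp_rot: [-3.14, 0.006, -3.126]
ft_force: [-0.3, 0.6, -0.1]
width: 0.0419
gripper_force: 0.0
clock: 9.42
ee_pos: [0.5529, -0.0065, 0.158]
tcp_rot: [3.141, -0.003, -3.126]
ft_force: [0.9, 0.2, 0.0]
width: 0.0419
gripper_force: 0.0
ee [ 0.553  -0.0065  0.158 ] [ 3.141e+00 -3.000e-03 -3.126e+00]
[236.  136.7] [217, 118, 39, 39, 1184] [[ 0.501  -0.0618  0.076 ]]
[324.4 211. ] [310, 200, 28, 26, 436] [[ 0.5506 -0.0037  0.076 ]]
br [ 1.335457e+02  5.018000e-01 -6.320000e-02]
br [ 9.50085e+01  5.58000e-01 -6.22000e-02]
br [ 1.181212e+02  5.568000e-01 -7.400000e-03]
p2 [ 7.33613e+01  5.00900e-01 -6.30000e-03]
```

Seated: the rim is fitted at (0.5568,-0.0074), about 1 mm from the pocket centre. Now the second spare.

```bash
python3 -m creep '[[87,[-82,373,0],[0,0,-0.014]],[87,[-82,373,0],[0,0,-0.014]],[87,[-82,373,0],[0,0,-0.014]],[87,[-82,373,0],[0,0,-0.014]],[87,[-82,373,0],[0,0,-0.014]],[87,[-82,373,0],[0,0,-0.014]],[87,[-82,373,0],[0,0,-0.014]],[87,[-82,373,0],[0,0,-0.014]]]'
python3 -m creep '[[87,[-11,52,-30],[0,0,0]],[87,[-11,52,-30],[0,0,0]],[87,[-11,52,-30],[0,0,0]],[87,[-11,52,-30],[0,0,0]],[87,[-11,52,-30],[0,0,0]],[87,[-11,52,-30],[0,0,0]]]'
python3 - <<'E'
from h import *
blue("wrist","w6.png",.02)
im=cv2.imread("pics/w6.png"); c=cam("wrist")
g=cv2.GaussianBlur(cv2.cvtColor(im,cv2.COLOR_BGR2GRAY),(0,0),.7).astype(np.float32)
full=np.linspace(0,2*np.pi,48,endpoint=False)
print("br",grid(lambda x:samp(g,"wrist",c,x,.016,.0146,full).mean()-samp(g,"wrist",c,x,.016,.0120,full).mean(),(.469,.367)))
E
```

```text
clock: 10.13
ee_pos: [0.4811, 0.3206, 0.1583]
tcp_rot: [-3.141, -0.002, -3.14]
ft_force: [1.3, -0.1, 0.1]
width: 0.084
gripper_force: 0.0
clock: 10.63
ee_pos: [0.472, 0.3697, 0.1295]
tcp_rot: [-3.141, 0.0, 3.141]
ft_force: [0.6, -0.5, -0.4]
width: 0.0868
gripper_force: 0.0
ee [0.4722 0.3696 0.1297] [3.142e+00 1.000e-03 3.141e+00]
[318.2 197.6] [302, 182, 33, 32, 812] [[0.4684 0.3682 0.02  ]]
br [124.3892   0.4702   0.3682]
```

```bash
python3 -m creep '[[87,[-2,-1,-40],[0,0,0]],[87,[-2,-1,-75],[0,0,0]],[87,[-2,-1,-98],[0,0,0]],[87,[-2,-1,-107],[0,0,0]],[87,[-2,-1,-107],[0,0,0]],[87,[-2,-1,-107],[0,0,0]],[25,[-2,-1,-107],[0,0,0]],[25,[-2,-1,-107],[0,0,0]]]'
python3 -m creep '[[25,[0,0,0],[0,0,0]],[25,[0,0,0],[0,0,0]],[25,[0,0,0],[0,0,0]],[25,[0,0,0],[0,0,0]],[25,[0,0,0],[0,0,0]],[25,[0,0,0],[0,0,0]],[25,[0,0,0],[0,0,0]],[25,[0,0,0],[0,0,0]]]'
```

```text
clock: 11.35
ee_pos: [0.4708, 0.3704, 0.0242]
tcp_rot: [3.14, 0.003, -3.141]
ft_force: [-0.6, -0.3, 1.0]
width: 0.0796
gripper_force: 0.0
clock: 12.02
ee_pos: [0.4693, 0.3698, 0.0222]
tcp_rot: [-3.141, -0.0, -3.14]
ft_force: [-0.3, 0.2, -0.1]
width: 0.0293
gripper_force: 0.1
```

```bash
python3 -m creep '[[25,[0,0,0],[0,0,0]],[25,[0,0,0],[0,0,0]],[25,[0,0,15],[0,0,0]],[25,[0,0,55],[0,0,0]],[25,[0,0,95],[0,0,0]],[25,[0,0,120],[0,0,0]],[25,[10,-40,120],[0,0,0]],[25,[20,-80,120],[0,0,0]]]'
python3 -m creep '[[25,[11,-295,10],[0,0,0.014]],[25,[11,-295,10],[0,0,0.014]],[25,[11,-295,10],[0,0,0.014]],[25,[11,-295,10],[0,0,0.014]],[25,[11,-295,10],[0,0,0.014]],[25,[11,-295,10],[0,0,0.014]],[25,[11,-295,10],[0,0,0.014]],[25,[11,-295,10],[0,0,0.014]]]'
python3 -m creep '[[25,[0,0,0],[0,0,0]],[25,[0,0,0],[0,0,0]],[25,[0,0,0],[0,0,0]]]'
python3 - <<'E'
from h import *
im=snap("wrist","w7.png")[:,:,::-1].copy(); c=cam("wrist"); e=env.state()["ee_pos"]; print(e)
g=cv2.GaussianBlur(cv2.cvtColor(im,cv2.COLOR_BGR2GRAY),(0,0),.7).astype(np.float32)
full=np.linspace(0,2*np.pi,48,endpoint=False); front=np.linspace(np.pi-1.,np.pi+1.,40)
print("p2",grid(lambda x:np.minimum(samp(g,"wrist",c,x,.064,.0200,full),150).mean()-samp(g,"wrist",c,x,.0625,.0158,full).mean(),(.5005,-.0067)))
r=.0142; print("held",r,grid(lambda x:samp(g,"wrist",c,x,e[2]-.0063,r,front).mean()-.5*samp(g,"wrist",c,x,e[2]-.0063,r-.0022,front).mean()-.5*samp(g,"wrist",c,x,e[2]-.0063,r+.0018,front).mean(),(e[0]+.002,e[1])))
E
```

```text
clock: 12.68
ee_pos: [0.4906, 0.2915, 0.1448]
tcp_rot: [3.139, 0.006, -3.135]
ft_force: [1.3, -0.1, -1.1]
width: 0.0281
gripper_force: 30.0
clock: 13.35
ee_pos: [0.5021, -0.0116, 0.1528]
tcp_rot: [-3.138, 0.003, -3.132]
ft_force: [0.2, 0.0, -1.5]
width: 0.0281
gripper_force: 30.0
clock: 13.6
ee_pos: [0.4998, -0.0038, 0.1521]
tcp_rot: [3.141, -0.001, -3.125]
ft_force: [0.3, 0.2, -0.5]
width: 0.0277
gripper_force: 30.0
[ 0.49985719 -0.00351954  0.15212697]
p2 [ 1.02723e+01  5.01300e-01 -6.30000e-03]
held 0.0142 [ 7.1369e+01  5.0030e-01 -4.3000e-03]
```

```bash
python3 -m creep '[[25,[0,-2,-30],[0,0,0]],[25,[0,-2,-55],[0,0,0]],[25,[0,-2,-64],[0,0,0]],[25,[0,-2,-66],[0,0,0]],[25,[0,-2,-69],[0,0,0]],[25,[0,-2,-71],[0,0,0]],[25,[0,-2,-72],[0,0,0]],[25,[0,-2,-72],[0,0,0]]]'
python3 -m creep '[[25,[0,0,-1],[0,0,0]],[25,[0,0,-1],[0,0,0]],[25,[0,0,-1],[0,0,0]]]'
```

```text
clock: 14.32
ee_pos: [0.5009, -0.0071, 0.081]
tcp_rot: [-3.141, 0.001, -3.126]
ft_force: [-0.8, 0.2, 0.1]
width: 0.0278
gripper_force: 30.0
clock: 14.57
ee_pos: [0.5006, -0.0072, 0.0796]
tcp_rot: [-3.141, 0.001, -3.127]
ft_force: [0.0, 0.8, -0.9]
width: 0.0284
gripper_force: 30.0
```

```bash
python3 -m creep '[[25,[0,1,-1],[0,0,0]],[25,[0,1,-1],[0,0,0]],[42,[0,1,-1],[0,0,0]],[42,[0,1,-1],[0,0,0]],[42,[0,1,-1],[0,0,0]],[42,[0,1,-1],[0,0,0]],[42,[0,1,30],[0,0,0]],[42,[0,1,65],[0,0,0]]]'
python3 -m creep '[[42,[40,0,20],[0,0,0]],[42,[40,0,20],[0,0,0]],[42,[40,0,20],[0,0,0]],[42,[40,0,20],[0,0,0]]]'
python3 - <<'E'
from h import *
im=snap("wrist","w8.png")[:,:,::-1].copy(); c=cam("wrist")
g=cv2.GaussianBlur(cv2.cvtColor(im,cv2.COLOR_BGR2GRAY),(0,0),.7).astype(np.float32)
full=np.linspace(0,2*np.pi,48,endpoint=False)
for x0 in((.501,-.062),(.556,-.061),(.556,-.005),(.501,-.006)): print("br",grid(lambda x:samp(g,"wrist",c,x,.072,.0146,full).mean()-samp(g,"wrist",c,x,.072,.0120,full).mean(),x0))
s=snap("side","s1.png")[:,:,::-1]
a=cv2.resize(s[200:290,270:400],(650,450),interpolation=cv2.INTER_CUBIC); b=cv2.resize(im[80:260,150:400],(0,0),fx=.6,fy=.6)
a[:b.shape[0],:b.shape[1]]=b
cv2.imwrite("pics/s1c.png",a)
print(env.state()["ee_pos"])
E
```

```text
clock: 15.23
ee_pos: [0.4981, -0.0056, 0.1426]
tcp_rot: [3.139, -0.008, -3.127]
ft_force: [0.3, -0.6, 1.0]
width: 0.0414
gripper_force: 0.0
clock: 15.57
ee_pos: [0.5397, -0.0059, 0.1638]
tcp_rot: [3.141, -0.001, -3.126]
ft_force: [-0.1, -0.1, -0.1]
width: 0.0419
gripper_force: 0.0
br [ 1.34327e+02  5.00600e-01 -6.28000e-02]
br [ 8.29791e+01  5.56400e-01 -6.18000e-02]
br [ 1.065263e+02  5.552000e-01 -7.400000e-03]
br [ 1.318658e+02  4.998000e-01 -6.800000e-03]
[ 0.5383492  -0.00567739  0.16292493]
```

View pics/s1c.png

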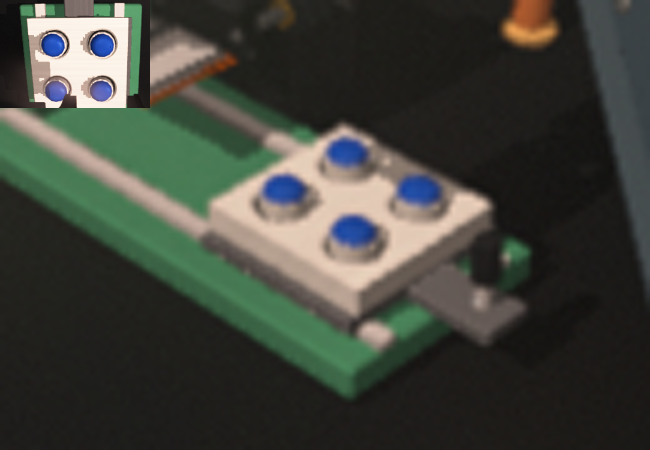

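All four domes are level and seated. Next, slide the table home by pushing the post from in front with closed fingers.

```bash
python3 -m creep '[[0,[-143,-30,0],[0,0,0]],[0,[-143,-30,0],[0,0,0]],[0,[-143,-30,0],[0,0,0]],[0,[-143,-30,0],[0,0,0]],[0,[-143,-30,0],[0,0,0]],[0,[-143,-30,0],[0,0,0]],[0,[-143,-30,0],[0,0,0]],[0,[-143,-30,0],[0,0,0]]]'
python3 -m creep '[[0,[0,0,-30],[0,0,0]],[0,[0,0,-60],[0,0,0]],[0,[0,0,-83],[0,0,0]],[0,[0,0,-83],[0,0,0]],[0,[0,0,-83],[0,0,0]]]'
python3 - <<'E'
from h import *
snap("side","s2.png"); im=cv2.imread("pics/s2.png"); cv2.imwrite("pics/s2c.png",cv2.resize(im[150:300,270:450],None,fx=3,fy=3,interpolation=cv2.INTER_CUBIC))
c=cam("side"); print(proj("side",[(.4296,-.0356,.092)],c))
E
```

```text
clock: 16.33
ee_pos: [0.3988, -0.0364, 0.1642]
tcp_rot: [-3.141, 0.001, -3.126]
ft_force: [1.3, 0.5, -0.0]
width: 0.0021
gripper_force: 0.0
clock: 16.75
ee_pos: [0.3975, -0.0358, 0.0803]
tcp_rot: [3.14, -0.003, -3.126]
ft_force: [-0.3, -0.2, 0.6]
width: 0.0007
gripper_force: 0.0
[[366.68532561 246.68330342]]
```

View pics/s2c.png

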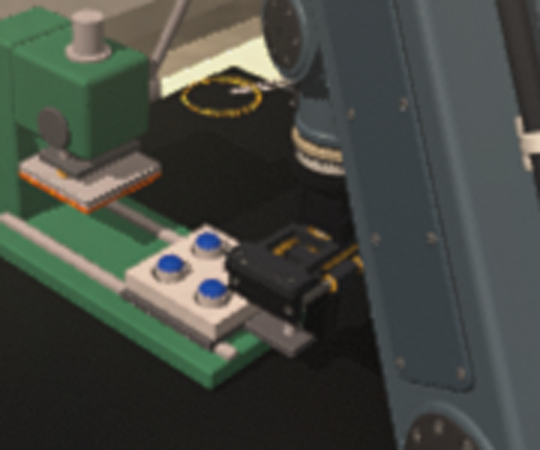

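```bash
python3 -m creep '[[0,[8,0,0],[0,0,0]],[0,[14,0,0],[0,0,0]],[0,[24,0,0],[0,0,0]],[0,[36,0,0],[0,0,0]],[0,[50,1,0],[0,0,0]],[0,[65,1,0],[0,0,0]],[0,[80,1,0],[0,0,0]],[0,[90,1,0],[0,0,0]]]'
python3 -m creep '[[0,[14,0,0],[0,0,0]],[0,[28,0,0],[0,0,0]],[0,[42,1,0],[0,0,0]],[0,[56,1,0],[0,0,0]],[0,[68,1,0],[0,0,0]],[0,[78,1,0],[0,0,0]],[0,[84,1,0],[0,0,0]],[0,[88,1,0],[0,0,0]]]'
```

```text
clock: 17.47
ee_pos: [0.4892, -0.0348, 0.0822]
tcp_rot: [-3.142, 0.002, -3.126]
ft_force: [-2.9, 2.4, 1.3]
width: 0.0006
gripper_force: 1.4
clock: 18.13
ee_pos: [0.5763, -0.0335, 0.0818]
tcp_rot: [3.141, 0.001, -3.126]
ft_force: [-1.9, 2.3, 1.8]
width: 0.0005
gripper_force: 1.7
```

```bash
python3 -m creep '[[0,[3,0,0],[0,0,0]],[0,[6,0,0],[0,0,0]],[0,[8,0,0],[0,0,0]],[0,[10,0,0],[0,0,0]],[0,[10,0,0],[0,0,0]],[0,[10,0,0],[0,0,0]]]'
```

```text
clock: 18.63
ee_pos: [0.5808, -0.0335, 0.0811]
tcp_rot: [3.14, -0.01, -3.126]
ft_force: [-9.0, 2.4, 6.4]
width: 0.0003
gripper_force: 4.7
```

Table is home: the push stalled at TCP x 0.581 as predicted, with the reaction rising to 9 N. Back off, rise, and go over the knob.

```bash
python3 -m creep '[[0,[-36,0,0],[0,0,0]],[0,[-36,0,40],[0,0,0]],[0,[-36,0,80],[0,0,0]],[0,[-36,0,120],[0,0,0]],[40,[-36,0,160],[0,0,0]],[60,[-36,0,200],[0,0,0]],[60,[-36,0,240],[0,0,0]],[60,[-36,0,280],[0,0,0]]]'
python3 -m creep '[[60,[0,-40,40],[0,0,0]],[60,[0,-79,40],[0,0,0]],[60,[10,-79,40],[0,0,0]],[60,[10,-79,40],[0,0,0]],[60,[10,-79,40],[0,0,0]]]'
python3 - <<'E'
from h import *
e=env.state()["ee_pos"]; c=cam("wrist"); im=snap("wrist","w9.png"); print(e)
h=cv2.cvtColor(im,cv2.COLOR_RGB2HSV); m=cv2.inRange(h,(0,150,60),(8,255,255))|cv2.inRange(h,(172,150,60),(180,255,255))
k,_,st,ce=cv2.connectedComponentsWithStats(m)
for i in range(1,k):
    if st[i,4]>80: print(st[i].tolist(),ce[i],onz("wrist",ce[i],.3246,c))
for x0 in((.671,-.06),(.671,-.004)): print(proj("wrist",[(*x0,.075)],c))
snap("side","s3.png")
a=cv2.imread("pics/s3.png")[100:300,220:420]; b=im[:,:,::-1]
o=np.zeros((400,800,3),np.uint8); o[:,:400]=cv2.resize(a,(400,400),interpolation=cv2.INTER_CUBIC); o[:250,400:]=cv2.resize(b,(400,250)); cv2.imwrite("pics/c9.png",o)
E
```

```text
clock: 19.3
ee_pos: [0.5498, -0.0349, 0.3641]
tcp_rot: [-3.14, 0.003, -3.127]
ft_force: [0.7, -0.1, -0.4]
width: 0.0196
gripper_force: 0.0
clock: 19.72
ee_pos: [0.5596, -0.1142, 0.4014]
tcp_rot: [-3.141, 0.001, -3.128]
ft_force: [0.1, -0.9, 0.2]
width: 0.0526
gripper_force: 0.0
[ 0.55964491 -0.11421116  0.40140202]
[0, 8, 21, 47, 514] [ 9.94552529 30.83463035] [[ 0.43970523 -0.31173051  0.3246    ]]
[596, 217, 26, 31, 289] [609.24221453 231.93771626] [[0.56961646 0.09449968 0.3246    ]]
[583, 221, 12, 31, 227] [588.04405286 235.0660793 ] [[0.57201336 0.07791332 0.3246    ]]
[301, 312, 43, 20, 637] [321.86970173 319.86970173] [[ 0.64106426 -0.11198774  0.3246    ]]
[[356.73526316 233.14925184]]
[[395.45674314 233.54729526]]
```

View pics/c9.png

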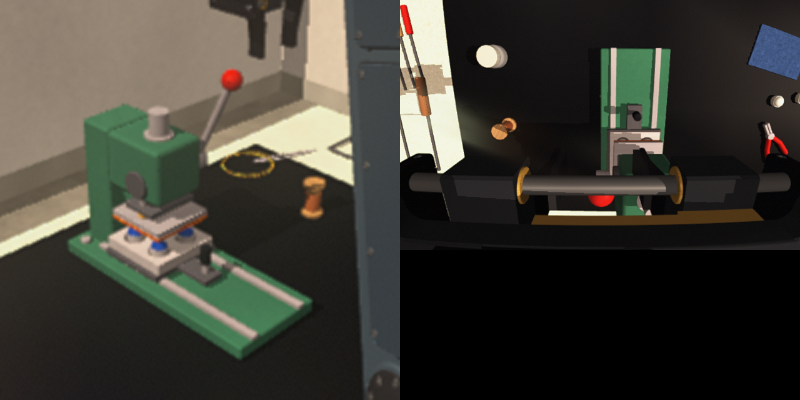

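The table is under the pad with the brooches seated. The knob is at (231,79) of the side crop, and its measured y is -0.112, matching the prediction. Over it, down and close.

```bash
python3 -m creep '[[60,[40,1,0],[0,0,0]],[60,[71,1,0],[0,0,0]],[60,[71,1,0],[0,0,0]],[60,[71,1,-30],[0,0,0]],[60,[71,1,-60],[0,0,0]],[60,[71,1,-80],[0,0,0]],[60,[71,1,-82],[0,0,0]],[60,[71,1,-82],[0,0,0]]]'
python3 -m creep '[[60,[0,0,0],[0,0,0]],[25,[0,0,0],[0,0,0]],[25,[0,0,0],[0,0,0]],[25,[0,0,0],[0,0,0]],[25,[0,0,0],[0,0,0]],[25,[0,0,0],[0,0,0]],[25,[0,0,0],[0,0,0]],[25,[0,0,0],[0,0,0]]]'
```

```text
clock: 20.48
ee_pos: [0.6292, -0.1109, 0.3176]
tcp_rot: [3.14, -0.004, -3.125]
ft_force: [0.2, 0.1, 0.7]
width: 0.0596
gripper_force: 0.0
clock: 21.15
ee_pos: [0.6305, -0.1119, 0.3197]
tcp_rot: [3.141, 0.001, -3.126]
ft_force: [-0.0, 1.3, 1.7]
width: 0.0303
gripper_force: 30.0
```

```bash
python3 -m creep '[[25,[-11,0,-6],[0,0,0]],[25,[-22,0,-12],[0,0,0]],[25,[-32,0,-20],[0,0,0]],[25,[-41,0,-27],[0,0,0]],[25,[-50,-1,-36],[0,0,0]],[25,[-58,-1,-45],[0,0,0]],[25,[-65,-1,-55],[0,0,0]],[25,[-72,-1,-66],[0,0,0]]]'
```

```text
clock: 21.82
ee_pos: [0.56, -0.1132, 0.2552]
tcp_rot: [-3.14, 0.006, -3.126]
ft_force: [1.7, 1.0, 7.4]
width: 0.0297
gripper_force: 29.9
```

```bash
python3 -m creep '[[25,[-6,0,-11],[0,0,0]],[25,[-11,0,-22],[0,0,0]],[25,[-14,0,-30],[0,0,0]],[25,[-17,0,-37],[0,0,0]],[25,[-17,0,-37],[0,0,0]],[25,[-17,0,-37],[0,0,0]]]'
```

```text
clock: 22.32
ee_pos: [0.543, -0.1135, 0.2178]
tcp_rot: [-3.141, 0.004, -3.127]
ft_force: [1.4, 1.6, 9.3]
width: 0.0302
gripper_force: 29.3
```

```bash
python3 -m creep '[[25,[-1,0,-6],[0,0,0]],[25,[-2,0,-11],[0,0,0]],[25,[-3,0,-16],[0,0,0]],[25,[-4,0,-19],[0,0,0]],[25,[-4,0,-19],[0,0,0]],[25,[-4,0,-19],[0,0,0]],[25,[-4,0,-19],[0,0,0]],[25,[-4,0,-19],[0,0,0]]]'
python3 - <<'E'
from h import *
for n in("side","wrist"): snap(n,n+"z.png")
print(env.state()["ee_pos"],env.state()["ft_force"])
a=cv2.imread("pics/sidez.png")[150:300,240:400]; cv2.imwrite("pics/z.png",cv2.resize(a,(640,600),interpolation=cv2.INTER_CUBIC))
E
```

```text
clock: 22.98
ee_pos: [0.5385, -0.1136, 0.1994]
tcp_rot: [-3.14, 0.003, -3.126]
ft_force: [-1.5, 1.0, 9.7]
width: 0.0298
gripper_force: 29.0
[ 0.53855917 -0.11360024  0.19937014] [-1.37603795  0.59910162  9.46895199]
```

View pics/z.png

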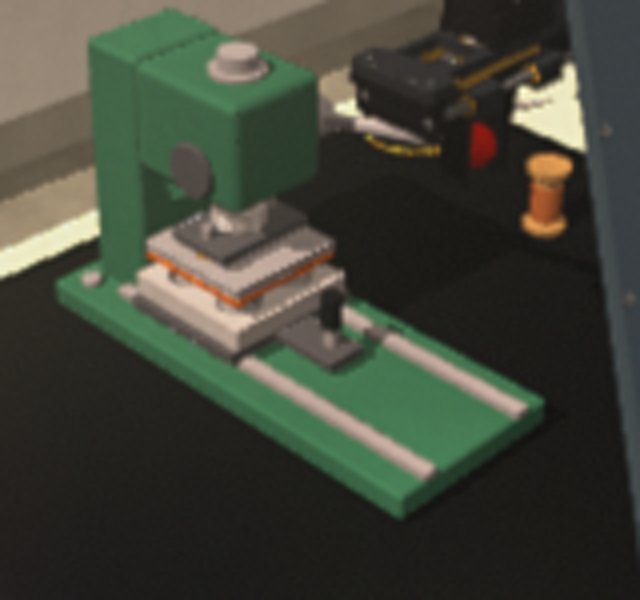

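The pad rests level on all four brooches. The TCP, both relative and absolute, gives a lever angle of about 0.957 rad, which is about 4 mm of give. Handing in.

```bash
python3 -m creep '[[25,[0,0,0],[0,0,0]],[25,[0,0,0],[0,0,0]],[25,[0,0,0],[0,0,0]],[25,[0,0,0],[0,0,0]]]'; python3 -c "
from cell import env
print(env.job_done())"
```

```text
clock: 23.42
ee_pos: [0.5386, -0.1136, 0.1994]
tcp_rot: [-3.14, 0.003, -3.126]
ft_force: [-0.9, 1.2, 9.8]
width: 0.03
gripper_force: 29.0
the job is handed in; nothing more can be done
None
```

I handed the job in at about 23 s: all four brooches are seated, the table is home, and the arm is holding the lever by its knob at about 0.96 rad, which corresponds to about 4 mm of pad give; the hand-in gave no verdict.

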